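Hold the pump's sprung track open for new tubing

TASK

I am about to lay new tubing in this peristaltic pump. Swing its clear cover up until it stands open by itself, then push the orange-knobbed lever of the sprung track back, away from the rotor, past its second and last click, and keep it pushed back: finish while still holding it there, because it springs shut when let go. Leave the other things on the bench and on the pump where they are.

Things in the scene. Friction and masses are not known exactly. Their poses are not given: they have to be found in the camera images.
- pump: peristaltic pump, fixed on the bench: cream housing 280 (x) by 300 (y) mm, flat aluminium deck on top, 105 mm up. Origin: centre of its underside; z up, -x its front (control panel), +y the side to which the track opens. On the deck two blue tube guides, 26 mm high, x -70..-54 and 98..114, y 25..61 mm, and a brass pawl at the toothed sector, (100, 141) mm
- rotor (a point): centre of the pump's rotor at deck level, at (15, -5) mm in the pump's frame: a steel disc with three white rollers, 45 mm radius, 44 mm high above the deck. It does not turn
- cover (a joint): opening angle (rad) of the clear cover over rotor and track, 250 mm (pump x) by 185 mm (pump y), top 59 mm above the deck: 0 shut, 1.57 upright, 1.9 end. Hinged along the pump's -y side; the handle edge rises and swings over towards the pump's -y. Stiff hinge: stays at any angle, lifting takes 4 to 7 N at the handle. It starts shut or slightly ajar; until open it keeps fingers off the lever
- cover_handle (a point): middle of the cover's blue bow handle: a straight round bar 10 mm thick, 90 mm long, parallel to the pump's x, its centre 42 mm clear of the top panel, held at its two ends. It moves with the cover; its axes are the cover's (the pump's axes when shut)
- cover_hinge (a point): point on the cover's hinge line, which runs along the pump's x. With the cover shut the handle bar's centre lies 165 mm from it towards the pump's +y and 46 mm above it
- track (a joint): swing (rad) of the sprung track arm about its upright pivot: 0 at rest near the rotor, grows as the lever is pushed back to the pump's +y, hard stop at 0.36. The pawl clicks over a tooth at 0.10 and over the last at 0.24 (bumps of about 3 N; the last is over by 0.31). It does not latch: let go, it springs to 0. Square push at the knob: 8 N at first, 13 to 16 N past the last click
- lever_knob (a point): centre of the upright round orange knob at the front end of the lever: 16 mm thick, 25 mm high, 21 to 46 mm above the deck, 200 mm from the pivot. At rest at (-115, 70) mm in the pump's frame, 45 mm from the nearest tube guide, with clear deck on its -y side, where it is pushed; moves in a level arc, 70 mm to the pump's +y at the hard stop
- track_pivot (a point): upright pivot axis of the track arm, point at deck level, at (85, 80) mm in the pump's frame
- lever: aluminium lever, 12 mm thick, 10 to 22 mm above the deck, with its orange knob, in one piece with the white curved track and the toothed sector. Origin on the track pivot at deck level; it points along its own -x to the knob at (-200, -10) mm
- vial_amber: small amber vial, 26 mm thick, 48 mm high, standing loose on the pump's deck on the -y side of the cover's hinge; leave alone. Origin under its centre
- vial_clear: clear vial with red cap, 30 mm thick, 55 mm high, standing on the bench beside the pump; leave alone. Origin under its centre
- clamp: steel tube clamp (like forceps), 170 mm long, lying flat on the bench beside the pump; leave alone. Origin under its centre
- syringe: capped plastic syringe, about 165 mm long, lying on the bench; leave alone. Origin under its middle
- antiseptic: white bottle, 68 mm thick, 170 mm high, standing on the bench; leave alone. Origin under its centre
- tape: roll of blue tape, 70 mm across, 24 mm high, lying on the bench; leave alone. Origin under its centre
- dish: open steel dish 90 by 190 by 35 mm on the bench; leave alone. Origin under its centre
- tube_rack: teal rack 75 by 200 mm with capped sample tubes, 93 mm high, on the bench; leave alone. Origin under its centre

How it is judged:
By the outcome, as a careful person would: the job done as asked, in the order asked, and still so for the second after the job is handed in, while the arm keeps its last pose, push and grip.
It also fails if it takes over 54 s, if anything falls off the work surface, if the arm or the gripper's body presses on something with over 40 N, if the wrist force passes 120 N, or if a joint passes its speed limit or range.

ROBOT

A 7-joint arm with a two-finger parallel gripper is mounted at the origin on the work surface. World frame = base frame: x ahead of the robot, y to its left, z up, the work surface at z = 0. Lengths are in m, angles in degrees, forces in N, time in s.
With the tool pointing down it reaches from about 0.425 to 0.875 m from the base axis. Payload 4.7 kg.
Tool frame: the origin (TCP) lies at the very end of the fingers, on their centre line; the grasp point (between the pads) lies 19 mm behind it; z points along the fingers, y is the direction in which the jaws open and shut (so a half turn about z gives the same grasp; the last joint's range is limited). The gripper opens to 85 mm and grips with 20 to 120 N. Pads are 22 mm wide; open, the fingers measure 114 mm over their backs; the gripper's body (76 mm by 85 mm) begins 54 mm behind the grasp point. The pads swing forward as they close: fully open they stand 13 mm farther back than shut.
Start: joints at [67.959, 18.392, -4.016, 83.108, 1.295, 78.541, -3.26], TCP at [0.252, -0.599, 0.231] pointing down, gripper open.
Joint ranges: [-163.93, 163.93], [-17.29, 119.83], [-79.2, 71.16], [3.27, 140.29], [-89.18, 269.18], [5.43, 117.66], [-154.24, 154.24]. Speed limits (degrees/s): [147.25, 147.25, 180, 180, 180, 180, 180].

INTERFACE

Orientations are given as [roll, pitch, yaw] about the fixed x, y, z axes, in that order (R = Rz(yaw) Ry(pitch) Rx(roll)).
In Python, from workcell import r, imaging gives the robot as it stands. The module is installed in compiled form; this text tells all that it offers.
- The arm moves only by the tool play_rows, never from a script. Its argument "steps" is a list that holds one entry, the list of rows, each a list of 6 numbers: the shift along the world's x, y, z scaled (see below), then the turn, a rotation vector about the world's x, y, z scaled (see below). A call has 1 to 5 rows; each row is the pose to reach, as a shift and turn from the pose commanded when the call began, turning the shorter way round; what a row does not reach only later rows make up. The controller multiplies each number of a shift by 200 mm and each number of a turn by 360 degrees. A row lasts 1/12 s, in which the tool goes at most 41.7 mm and 7.16 degrees, less where a joint would pass 70% of its speed; a pose out of reach is approached as far as the arm can. A call with a number of a shift or a turn outside -1 to 1 is refused whole. A call with a gripper value outside its range is refused whole. "grip" is the opening in per cent of the stroke, from 0 (shut) to 100 (fully open), set as the call begins (left out, the last holds). The fingers move at their own pace and stop on an object; the grip force is fixed at half the most. Time passes only in rows, so rows that repeat a pose let the fingers close. It gives the time, the measured TCP pose, the force and the opening at its end, in the units of the state.
- r.observe(): the state, without advancing time (a new reading comes with each control period).
- imaging.read_camera(name): name is "side" or "top"; returns a dict with "image" (384x512x3 uint8, blue, green, red), "camera_matrix" (3x3 intrinsics, pixels), "k1" (the pictures are not rectified: a ray, as slopes to the right and down, at radius r is drawn at 1 + k1 r^2 times it, then the intrinsics apply), "R" (3x3) and "t" (3): a world point X has camera coordinates R X + t. Camera axes: x right, y down, z forward; pixel columns grow to the right and rows downward; lengths in m; the calibration is good to about 2 mm. A picture is of the moment at which its call begins. There is no depth.
- r.finish_job(): hands the job in, once; it reports no verdict.
The state is a dict: "time": time; "q": joint angles; "qd": joint speeds; "tau": joint torques, N m; "position": TCP position; "eef_rot": TCP orientation; "ft_force": force on the tool from outside, world axes, zero at the start; "moment": the same for the moment, N m; "grip_width": finger opening in m.
Only numpy, scipy, OpenCV 4.12 (cv2) and the standard library are available. Lean on these libraries where they do the work, as an engineer would, in place of code of your own. Each camera call takes 0.05 s, during which the arm holds its last target.

## Working session

There is one attempt and no reset: what is moved stays moved. The work goes in short steps, Python scripts to look and compute and a tool call to move; the robot and the scene stay as the last step left them, time stands still between calls to the robot, and variables do not carry over. Pictures are saved under pics/ and viewed, and the job is handed in when it is done.

Besides the shell and the picture viewer there is one more tool, called by a JSON object that holds its "name" and its "arguments", one argument or row to a line. play_rows: Moves the arm, as the interface text tells. Shifts and turns lie within -1 to 1; 1 stands for 200 mm of shift or 360 degrees of turn. Its arguments: {"type":"object","properties":{"steps":{"type":"array"},"grip":{"type":"number"}},"required":["steps"]}

```bash
mkdir -p pics; ls; python3 - <<'E'
from workcell import r, imaging
import cv2,pickle
d={}
for n in("side","top"):
    c=imaging.read_camera(n);d[n]=c
    cv2.imwrite(f"pics/{n}0.png",c["image"]);print(n,c["camera_matrix"].tolist(),c["k1"],c["R"].tolist(),c["t"].tolist())
pickle.dump(d,open("c0.pkl","wb"))
print(r.observe())
E
```

```text
pics
side [[490.3117069804904, 0.0, 251.05605940058777], [0.0, 490.3117069804904, 199.38106765877816], [0.0, 0.0, 1.0]] -0.13268072489816998 [[-0.9978598248918035, -0.06428418253169915, -0.011971371814892273], [-0.03053524130570153, 0.6199910703957552, -0.7840144588385651], [0.05782187220509031, -0.7819709818821647, -0.6206271139653354]] [0.5625035184692541, 0.11539910759538896, 1.6198618532208213]
top [[493.8953391862439, 0.0, 248.63556950578163], [0.0, 493.8953391862439, 188.24376419868574], [0.0, 0.0, 1.0]] -0.017669542773690396 [[0.004728612704971025, -0.9999397294455347, -0.009908465990101794], [-0.9989163655784525, -0.004264532515003005, -0.046345532060425576], [0.04630048381412275, 0.010116878907009788, -0.9988763256578658]] [0.053719633418548324, 0.541949950299138, 1.6096076817215337]
{'time': 0.1, 'q': array([67.95809264, 18.43498607, -4.01533308, 83.16678796,  1.2944341 ,
       78.54107887, -3.2593921 ]), 'qd': array([-0.07322559, -0.19534929, -0.02857673, -0.12663489,  0.02788089,
       -0.02911304,  0.09916114]), 'tau': array([ 1.13205310e-04, -4.94878650e+01, -3.83969564e-01, -3.15209091e+01,
        1.29227067e-02,  7.47393002e-03,  7.46997983e-06]), 'position': array([ 0.25217846, -0.59857449,  0.23034072]), 'eef_rot': array([-1.79902345e+02,  4.92100043e-03,  2.28517880e+01]), 'ft_force': array([ 0.07825711, -0.16141251, -0.02098668]), 'moment': array([-0.00124869,  0.04621122, -0.03636507]), 'grip_width': 0.08514283092188916}
```

View pics/side0.png

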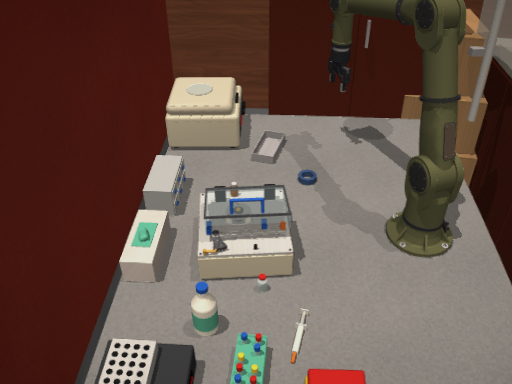

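View pics/top0.png

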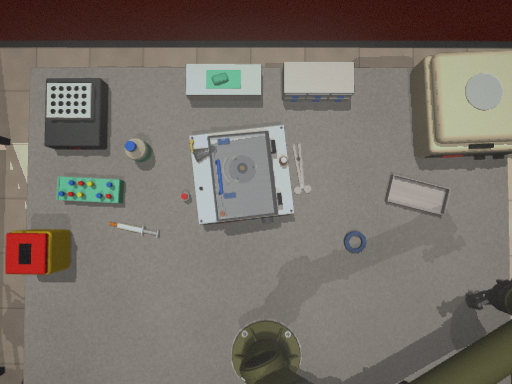

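```bash
python3 - <<'E'
import pickle,cv2
d=pickle.load(open("c0.pkl","rb"))
a=d["top"]["image"][115:235,175:310];cv2.imwrite("pics/t1.png",cv2.resize(a,None,fx=5.5,fy=4.95,interpolation=2))
a=d["side"]["image"][175:280,190:300];cv2.imwrite("pics/s1.png",cv2.resize(a,None,fx=5.5,fy=5.5,interpolation=2))
E
```

```text
(no output)
```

View pics/t1.png

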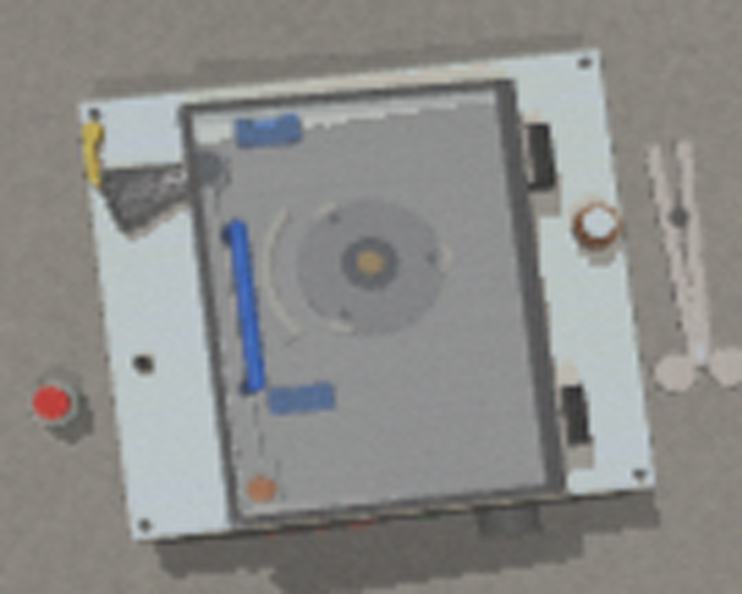

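View pics/s1.png

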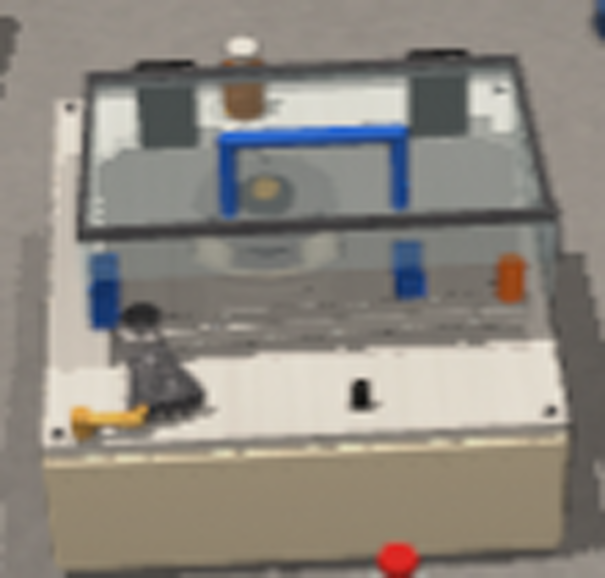

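```bash
cat > h.py <<'E'
import numpy as np,cv2
def K(c):return np.array(c["camera_matrix"])
def dirw(c,p):
    k=c["k1"]
    x=np.linalg.inv(K(c))@[p[0],p[1],1];d=x[:2]
    u=d.copy()
    for _ in range(20):u=d/(1+k*(u@u))
    R=np.array(c["R"]);return -R.T@np.array(c["t"]),R.T@np.array([u[0],u[1],1])
def plane(c,p,z):
    o,d=dirw(c,p);return o+d*(z-o[2])/d[2]
def tri(c1,p1,c2,p2):
    o,d=dirw(c1,p1);q,e=dirw(c2,p2)
    s=np.linalg.lstsq(np.c_[d,-e],q-o,rcond=None)[0]
    a=o+d*s[0];b=q+e*s[1];return (a+b)/2,np.linalg.norm(a-b)
E
python3 - <<'E'
from h import *
import pickle
np.set_printoptions(precision=4,suppress=True)
d=pickle.load(open("c0.pkl","rb"));T=d["top"];S=d["side"]
tp=lambda x,y:((x+.5)/5.5-.5+175,(y+.5)/4.95-.5+115)
sp=lambda x,y:((x+.5)/5.5-.5+190,(y+.5)/5.5-.5+175)
c=[plane(T,tp(*p),.105) for p in [(80,103),(598,50),(655,488),(135,540)]]
print(np.array(c))
cen=sum(c)/4;ey=(c[0]+c[3]-c[1]-c[2]);ex=c[0]+c[1]-c[2]-c[3]
ya=np.arctan2(-ey[0],ey[1]);yb=np.arctan2(ex[1],ex[0]);print("cen",cen,np.degrees([ya,yb]),np.linalg.norm(ex)/2,np.linalg.norm(ey)/2)
yaw=(ya+yb)/2;R=np.array([[np.cos(yaw),-np.sin(yaw)],[np.sin(yaw),np.cos(yaw)]])
cs=[plane(S,sp(*p),.105) for p in [(45,445),(568,430)]]
print("side corners pumpframe",[R.T@(q-cen)[:2] for q in cs])
for n,a,b in [("h+",(237,222),(222,138)),("h-",(258,390),(408,130)),("knobtop",(261,488),(512,260)),("amber cap",(599,222),(242,45))]:
    P,e=tri(T,tp(*a),S,sp(*b));print(n,P,e,R.T@(P-cen)[:2])
print("knob by plane",R.T@(plane(T,tp(261,488),.151)-cen)[:2])
pw=lambda x,y:cen[:2]+R@[x,y]
print("knob world",pw(-115,70),"knob end",pw(85,80)+R@[-200*np.cos(.33)-10*np.sin(.33),200*np.sin(.33)-10*np.cos(.33)])
E
```

```text
[[ 0.7016  0.2416  0.105 ]
 [ 0.7361 -0.0519  0.105 ]
 [ 0.4609 -0.0843  0.105 ]
 [ 0.4271  0.2078  0.105 ]]
cen [0.5814 0.0783 0.105 ] [6.656 6.867] 0.27684385421810886 0.2947451651764398
side corners pumpframe [array([0.1375, 0.1482]), array([-0.1364,  0.1549])]
h+ [0.6125 0.1423 0.2348] 0.0009922947666396325 [0.0385 0.0599]
h- [0.5163 0.1308 0.2347] 0.00045243707009315847 [-0.0585  0.0598]
knobtop [0.4598 0.1342 0.1507] 0.0004714861092552938 [-0.1142  0.0698]
amber cap [ 0.6223 -0.0497  0.1528] 0.00015173122291541304 [ 0.0255 -0.1319]
knob by plane [-0.1139  0.0698]
knob world [-121.8603   56.0517] knob end [-122.0557  121.8344]
```

{"name": "play_rows", "arguments": {
  "steps": [
    [[0.6, 0.7, 0.4, 0, 0, -0.0447], [0.6, 0.7, 0.4, 0, 0, -0.0447], [0.6, 0.7, 0.4, 0, 0, -0.0447], [0.6, 0.7, 0.4, 0, 0, -0.0447], [0.6, 0.7, 0.4, 0, 0, -0.0447]]
  ],
  "grip": 45
}}

```text
time: 0.52
position: [0.3745, -0.4563, 0.3123]
eef_rot: [-180.0, -0.1, 6.9]
ft_force: [1.2, 0.2, -0.1]
grip_width: 0.0382
```

{"name": "play_rows", "arguments": {
  "steps": [
    [[0.65, 0.8, 0, 0, 0, 0], [0.65, 0.8, 0, 0, 0, 0], [0.65, 0.8, 0, 0, 0, 0], [0.65, 0.8, 0, 0, 0, 0], [0.65, 0.8, 0, 0, 0, 0]]
  ]
}}

```text
time: 0.93
position: [0.5034, -0.2967, 0.3111]
eef_rot: [-180.0, 0.0, 6.8]
ft_force: [1.0, -0.4, 1.4]
grip_width: 0.0385
```

{"name": "play_rows", "arguments": {
  "steps": [
    [[0.25, 0.98, 0, 0, 0, 0], [0.25, 0.98, 0, 0, 0, 0], [0.25, 0.98, 0, 0, 0, 0], [0.25, 0.98, 0, 0, 0, 0], [0.25, 0.98, 0, 0, 0, 0]]
  ]
}}

```text
time: 1.35
position: [0.5525, -0.0995, 0.3111]
eef_rot: [-180.0, 0.0, 6.9]
ft_force: [0.0, -0.6, -0.1]
grip_width: 0.0384
```

{"name": "play_rows", "arguments": {
  "steps": [
    [[0.06, 0.98, 0, 0, 0, 0], [0.06, 0.98, 0, 0, 0, 0], [0.06, 0.98, 0, 0, 0, 0], [0.06, 0.98, 0, 0, 0, 0], [0.06, 0.98, 0, 0, 0, 0]]
  ]
}}

```text
time: 1.77
position: [0.5634, 0.0977, 0.3112]
eef_rot: [-179.9, 0.0, 7.0]
ft_force: [0.3, 0.7, -0.3]
grip_width: 0.0385
```

{"name": "play_rows", "arguments": {
  "steps": [
    [[0, 0.197, 0, 0, 0, 0], [0, 0.197, 0, 0, 0, 0], [0, 0.197, -0.12, 0, 0, 0], [0, 0.197, -0.18, 0, 0, 0], [0, 0.197, -0.2, 0, 0, 0]]
  ]
}}

```text
time: 2.18
position: [0.5629, 0.1313, 0.2682]
eef_rot: [180.0, 0.3, 6.7]
ft_force: [-0.7, -0.8, -0.4]
grip_width: 0.0384
```

```bash
python3 - <<'E'
from workcell import r, imaging
import cv2,numpy as np
T=imaging.read_camera("top")["image"][115:235,175:310];S=imaging.read_camera("side")["image"][130:250,190:300]
cv2.imwrite("pics/v2.png",np.hstack([cv2.resize(T,(450,400)),cv2.resize(S,(350,400))]))
print(r.observe()["position"])
E
```

```text
[0.56378911 0.1312021  0.26997546]
```

View pics/v2.png

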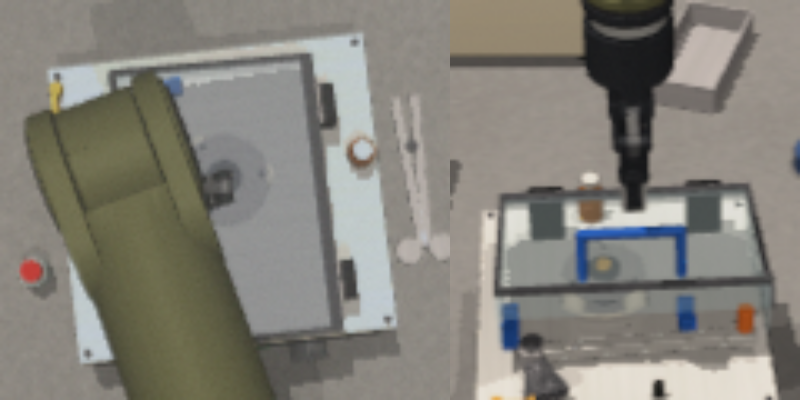

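{"name": "play_rows", "arguments": {
  "steps": [
    [[0, 0, 0, 0, 0, 0], [0, 0, 0, 0, 0, 0]]
  ]
}}

```text
time: 2.45
position: [0.5649, 0.132, 0.2723]
eef_rot: [-180.0, -0.1, 6.7]
ft_force: [0.7, -0.4, 0.0]
grip_width: 0.0384
```

{"name": "play_rows", "arguments": {
  "steps": [
    [[0, 0.022, 0, 0, 0, 0], [0, 0.022, -0.1, 0, 0, 0], [0, 0.022, -0.2, 0, 0, 0], [0, 0.022, -0.28, 0, 0, 0], [0, 0.022, -0.28, 0, 0, 0]]
  ]
}}

```text
time: 2.87
position: [0.5627, 0.1364, 0.2125]
eef_rot: [180.0, 0.3, 6.8]
ft_force: [-0.3, 0.3, 0.1]
grip_width: 0.0383
```

{"name": "play_rows", "arguments": {
  "steps": [
    [[0, 0, 0, 0, 0, 0]]
  ]
}}

```text
time: 2.95
position: [0.5642, 0.1369, 0.2154]
eef_rot: [-180.0, 0.0, 6.8]
ft_force: [0.6, 0.1, -0.3]
grip_width: 0.0388
```

```bash
python3 - <<'E'
from workcell import r, imaging
import cv2,numpy as np
T=imaging.read_camera("top")["image"][115:235,175:310];S=imaging.read_camera("side")["image"][170:270,190:300]
cv2.imwrite("pics/v3.png",cv2.resize(S,(660,600)))
print(r.observe()["position"],r.observe()["ft_force"])
E
```

```text
[0.56517716 0.13724677 0.21693068] [ 0.29785891 -0.06390547  0.65691244]
```

View pics/v3.png

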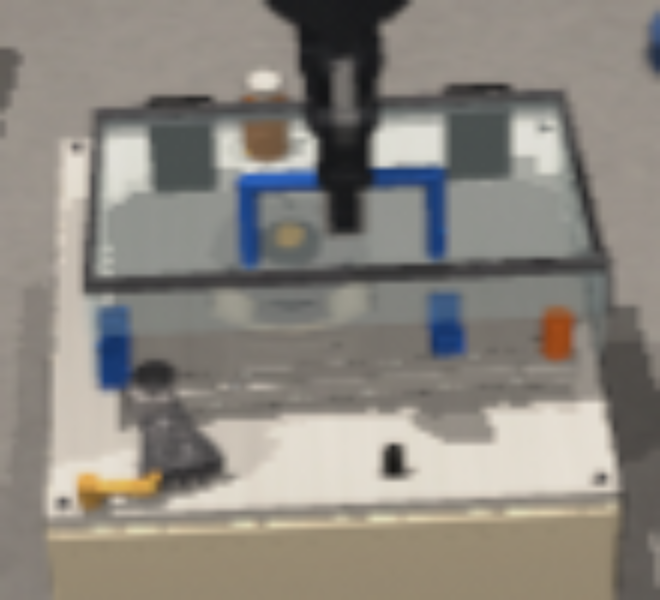

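The front finger hides the middle of the bar (around (345,185) in the crop), so the fingers straddle it. I'm closing the gripper.

{"name": "play_rows", "arguments": {
  "steps": [
    [[0, 0, 0, 0, 0, 0], [0, 0, 0, 0, 0, 0], [0, 0, 0, 0, 0, 0], [0, 0, 0, 0, 0, 0], [0, 0, 0, 0, 0, 0]]
  ],
  "grip": 0
}}

```text
time: 3.47
position: [0.5649, 0.1386, 0.2166]
eef_rot: [-179.9, -0.1, 6.8]
ft_force: [0.2, 4.7, 3.8]
grip_width: 0.0077
```

```bash
python3 - <<'E'
import numpy as np
np.set_printoptions(precision=4,suppress=True)
ya=np.radians(6.76);R=np.array([[np.cos(ya),-np.sin(ya)],[np.sin(ya),np.cos(ya)]])
a0=25.9
rr=.1713
prev=None
for a in [25.9]+list(range(30,122,5)):
    t=np.radians(a);t0=np.radians(a0)
    dy=rr*(np.cos(t)-np.cos(t0));dz=rr*(np.sin(t)-np.sin(t0))
    w=R@[0,dy];s=np.r_[w,dz]
    print(a,round(a-15.58,1),"units",s/.2)
E
```

```text
25.9 10.3 units [0. 0. 0.]
30 14.4 units [ 0.0034 -0.0285  0.0541]
35 19.4 units [ 0.0081 -0.0684  0.1171]
40 24.4 units [ 0.0135 -0.1136  0.1764]
45 29.4 units [ 0.0194 -0.1637  0.2315]
50 34.4 units [ 0.0259 -0.2184  0.282 ]
55 39.4 units [ 0.0329 -0.2773  0.3275]
60 44.4 units [ 0.0403 -0.3398  0.3676]
65 49.4 units [ 0.0481 -0.4057  0.4021]
70 54.4 units [ 0.0562 -0.4742  0.4307]
75 59.4 units [ 0.0646 -0.545   0.4532]
80 64.4 units [ 0.0732 -0.6174  0.4694]
85 69.4 units [ 0.0819 -0.691   0.4791]
90 74.4 units [ 0.0907 -0.7651  0.4824]
95 79.4 units [ 0.0995 -0.8392  0.4791]
100 84.4 units [ 0.1082 -0.9128  0.4694]
105 89.4 units [ 0.1168 -0.9853  0.4532]
110 94.4 units [ 0.1252 -1.056   0.4307]
115 99.4 units [ 0.1333 -1.1246  0.4021]
120 104.4 units [ 0.1411 -1.1904  0.3676]
```

{"name": "play_rows", "arguments": {
  "steps": [
    [[0.003, -0.028, 0.054, 0, 0, 0], [0.006, -0.048, 0.086, 0, 0, 0], [0.008, -0.068, 0.117, 0, 0, 0], [0.011, -0.09, 0.147, 0, 0, 0], [0.0135, -0.114, 0.176, 0, 0, 0]]
  ]
}}

```text
time: 3.88
position: [0.5672, 0.118, 0.2508]
eef_rot: [-179.7, -0.1, 6.9]
ft_force: [1.5, 9.3, 0.3]
grip_width: 0.0077
```

```bash
python3 - <<'E'
from workcell import r, imaging
import cv2,numpy as np
T=imaging.read_camera("top")["image"][115:235,175:310];S=imaging.read_camera("side")["image"][150:270,190:300]
cv2.imwrite("pics/v4.png",cv2.resize(S,(550,600)))
o=r.observe();print(o["position"],o["ft_force"],o["moment"],o["grip_width"])
E
```

```text
[0.56739135 0.11702111 0.25207659] [-0.89393788  6.69682407  4.95475517] [ 1.56451227  0.09836204 -0.03280957] 0.007339068015035714
```

View pics/v4.png

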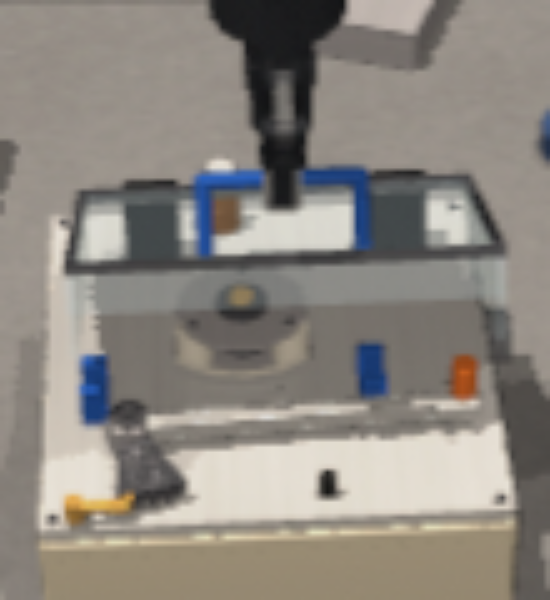

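{"name": "play_rows", "arguments": {
  "steps": [
    [[0.006, -0.05, 0.055, 0, 0, 0], [0.012, -0.105, 0.106, 0, 0, 0], [0.019, -0.164, 0.151, 0, 0, 0], [0.027, -0.226, 0.191, 0, 0, 0], [0.035, -0.292, 0.226, 0, 0, 0]]
  ]
}}

```text
time: 4.4
position: [0.574, 0.0621, 0.2985]
eef_rot: [-179.5, -0.2, 7.1]
ft_force: [-0.3, 11.6, 6.2]
grip_width: 0.0077
```

{"name": "play_rows", "arguments": {
  "steps": [
    [[0.008, -0.066, 0.034, 0, 0, 0], [0.0165, -0.137, 0.059, 0, 0, 0], [0.025, -0.21, 0.076, 0, 0, 0], [0.034, -0.283, 0.087, 0, 0, 0], [0.043, -0.357, 0.09, 0, 0, 0]]
  ]
}}

```text
time: 4.82
position: [0.583, -0.0128, 0.3179]
eef_rot: [-179.8, -0.2, 7.0]
ft_force: [-3.4, 6.0, 12.6]
grip_width: 0.0079
```

{"name": "play_rows", "arguments": {
  "steps": [
    [[0.009, -0.074, 0.005, 0, 0, 0], [0.0175, -0.148, -0.003, 0, 0, 0], [0.026, -0.22, -0.018, 0, 0, 0], [0.0345, -0.291, -0.04, 0, 0, 0], [0.038, -0.319, -0.049, 0, 0, 0]]
  ]
}}

```text
time: 5.23
position: [0.5914, -0.0821, 0.305]
eef_rot: [179.9, -0.2, 6.6]
ft_force: [2.6, 2.4, 4.2]
grip_width: 0.0075
```

```bash
python3 - <<'E'
from workcell import r, imaging
import cv2,numpy as np
T=imaging.read_camera("top")["image"][95:235,175:335];S=imaging.read_camera("side")["image"][110:270,170:330]
cv2.imwrite("pics/v5.png",np.hstack([cv2.resize(T,(400,400)),cv2.resize(S,(400,400))]))
o=r.observe();print(o["position"],o["ft_force"],o["moment"],o["grip_width"])
E
```

```text
[ 0.59144506 -0.08307622  0.30458622] [ 4.16501519 -3.43062454  3.81808925] [-0.39092266 -0.81838684 -0.01717815] 0.007711496481543448
```

View pics/v5.png

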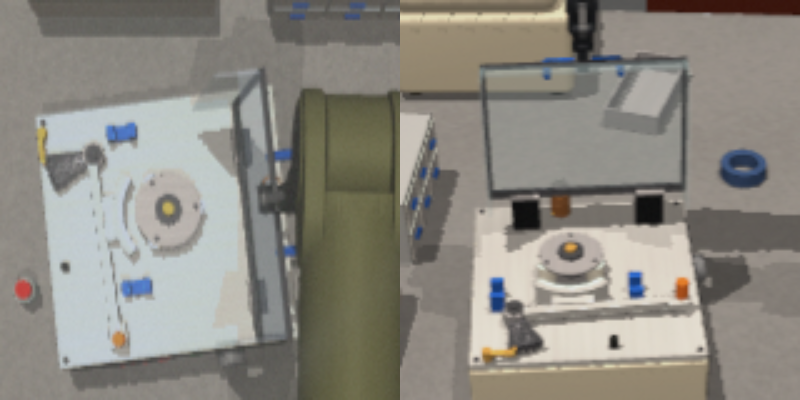

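{"name": "play_rows", "arguments": {
  "steps": [
    [[0, 0, 0, 0, 0, 0], [0, 0, 0, 0, 0, 0], [0, 0, 0, 0, 0, 0], [0, 0, 0, 0, 0, 0]]
  ],
  "grip": 32
}}

```text
time: 5.67
position: [0.5897, -0.0794, 0.3033]
eef_rot: [-180.0, 0.1, 6.8]
ft_force: [-0.8, 0.2, -0.0]
grip_width: 0.0276
```

{"name": "play_rows", "arguments": {
  "steps": [
    [[0, 0, 0.05, 0, 0, 0], [0, 0, 0.15, 0, 0, 0], [0, 0, 0.3, 0, 0, 0], [0, 0, 0.45, 0, 0, 0], [0, 0, 0.45, 0, 0, 0]]
  ]
}}

```text
time: 6.08
position: [0.5919, -0.0792, 0.4012]
eef_rot: [179.8, -0.6, 6.8]
ft_force: [-0.4, 0.0, 0.3]
grip_width: 0.0275
```

```bash
python3 - <<'E'
from workcell import r, imaging
import cv2,numpy as np
T=imaging.read_camera("top")["image"][95:235,175:335];S=imaging.read_camera("side")["image"][110:270,170:330]
cv2.imwrite("pics/v6.png",np.hstack([cv2.resize(T,(400,400)),cv2.resize(S,(400,400))]))
o=r.observe();print(o["position"],o["ft_force"],o["moment"],o["grip_width"])
E
```

```text
[ 0.59081872 -0.079254    0.39603853] [-0.24706914  0.10264868 -1.34870473] [ 0.02429424 -0.00661676 -0.02970193] 0.027411643268824767
```

View pics/v6.png

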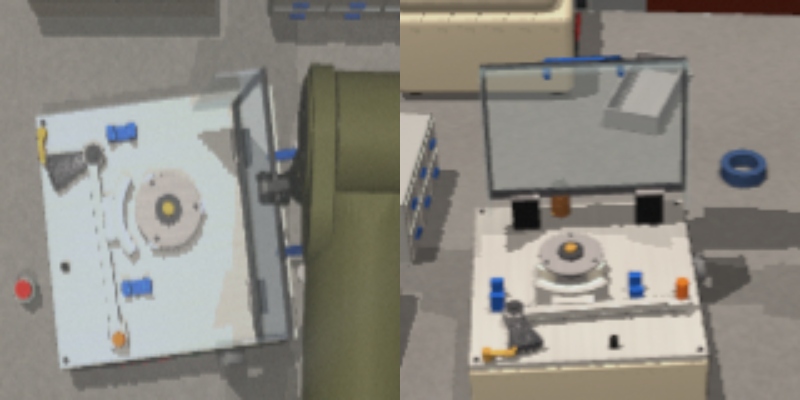

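{"name": "play_rows", "arguments": {
  "steps": [
    [[-0.35, 0.9, 0, 0, 0, 0], [-0.35, 0.9, 0, 0, 0, 0], [-0.35, 0.9, 0, 0, 0, 0], [-0.35, 0.9, 0, 0, 0, 0], [-0.35, 0.9, 0, 0, 0, 0]]
  ],
  "grip": 45
}}

```text
time: 6.6
position: [0.5176, 0.1052, 0.3933]
eef_rot: [-180.0, 0.1, 7.1]
ft_force: [0.4, 1.5, 0.5]
grip_width: 0.0383
```

{"name": "play_rows", "arguments": {
  "steps": [
    [[-0.3, 0.165, -0.1, 0, 0, 0], [-0.3, 0.165, -0.3, 0, 0, 0], [-0.3, 0.165, -0.5, 0, 0, 0], [-0.3, 0.165, -0.7, 0, 0, 0], [-0.3, 0.165, -0.8, 0, 0, 0]]
  ]
}}

```text
time: 7.02
position: [0.4574, 0.133, 0.2299]
eef_rot: [179.9, 0.2, 6.8]
ft_force: [-0.1, -0.2, 0.4]
grip_width: 0.0381
```

{"name": "play_rows", "arguments": {
  "steps": [
    [[0, 0, 0, 0, 0, 0], [0, 0, 0, 0, 0, 0]]
  ]
}}

```text
time: 7.18
position: [0.459, 0.1329, 0.2327]
eef_rot: [180.0, 0.2, 6.8]
ft_force: [0.5, 0.8, 1.0]
grip_width: 0.0382
```

```bash
python3 - <<'E'
from workcell import r, imaging
from h import *
import cv2,numpy as np
t=imaging.read_camera("top");s=imaging.read_camera("side")
T=t["image"][95:235,175:335];S=s["image"][160:270,190:300]
cv2.imwrite("pics/v7.png",np.hstack([cv2.resize(T,(400,400)),cv2.resize(S,(400,400))]))
o=r.observe();print(o["position"],o["ft_force"],o["grip_width"])
E
```

```text
[0.46141876 0.13365004 0.23585233] [ 0.4073146  -0.28663496  0.4851839 ] 0.038401177663366044
```

View pics/v7.png

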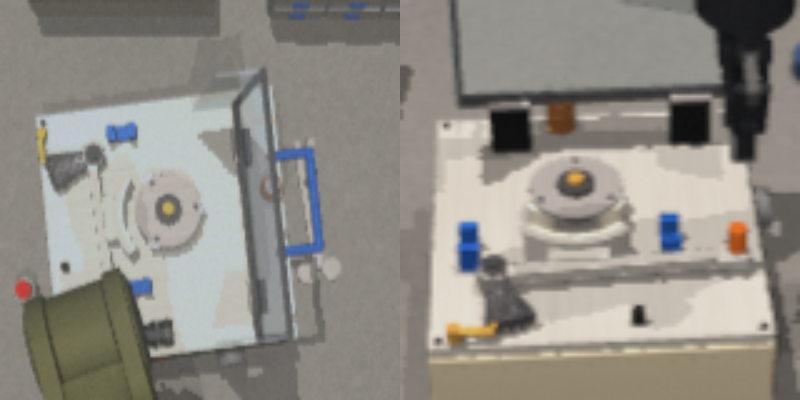

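{"name": "play_rows", "arguments": {
  "steps": [
    [[0, 0.003, -0.15, 0, 0, 0], [0, 0.003, -0.3, 0, 0, 0], [0, 0.003, -0.4, 0, 0, 0], [0, 0.003, -0.46, 0, 0, 0], [0, 0.003, -0.48, 0, 0, 0]]
  ]
}}

```text
time: 7.7
position: [0.4607, 0.134, 0.1379]
eef_rot: [-180.0, 0.0, 6.7]
ft_force: [0.1, 0.1, -1.3]
grip_width: 0.0387
```

{"name": "play_rows", "arguments": {
  "steps": [
    [[0, 0, 0, 0, 0, 0], [0, 0, 0, 0, 0, 0]]
  ]
}}

```text
time: 7.87
position: [0.4617, 0.1344, 0.1397]
eef_rot: [-180.0, -0.1, 6.7]
ft_force: [-0.2, 0.0, -0.2]
grip_width: 0.0384
```

```bash
python3 - <<'E'
from workcell import r, imaging
import cv2,numpy as np
S=imaging.read_camera("side")["image"][190:270,220:300]
cv2.imwrite("pics/v8.png",cv2.resize(S,(600,600)))
o=r.observe();print(o["position"],o["ft_force"],o["grip_width"])
E
```

```text
[0.46174537 0.13438896 0.13979127] [-0.84790357 -0.09163417  0.56304238] 0.03847947458311983
```

View pics/v8.png

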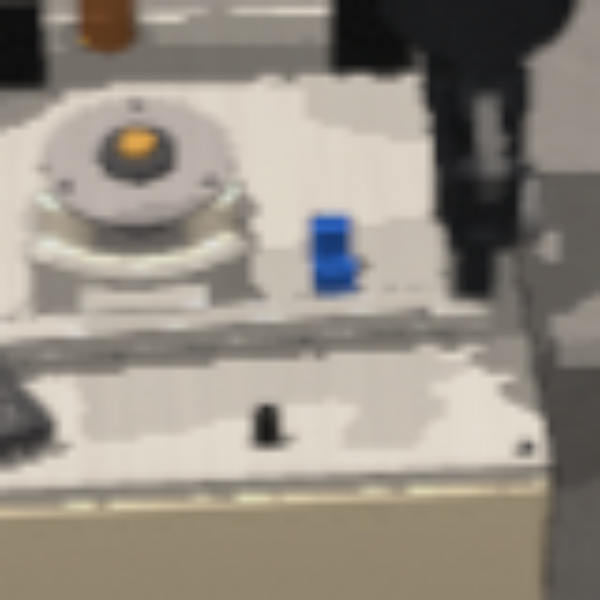

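{"name": "play_rows", "arguments": {
  "steps": [
    [[-0.006, 0, -0.02, 0, 0, 0], [-0.006, 0, -0.038, 0, 0, 0], [-0.006, 0, -0.038, 0, 0, 0]]
  ]
}}

```text
time: 8.17
position: [0.4589, 0.1338, 0.1301]
eef_rot: [180.0, 0.0, 6.8]
ft_force: [-0.2, 0.8, -0.5]
grip_width: 0.0385
```

{"name": "play_rows", "arguments": {
  "steps": [
    [[0, 0, 0, 0, 0, 0], [0, 0, 0, 0, 0, 0], [0, 0, 0, 0, 0, 0], [0, 0, 0, 0, 0, 0]]
  ],
  "grip": 0
}}

```text
time: 8.5
position: [0.4588, 0.1362, 0.1307]
eef_rot: [-179.8, -0.0, 6.8]
ft_force: [-1.2, 5.3, 1.1]
grip_width: 0.0135
```

```bash
python3 - <<'E'
import numpy as np
np.set_printoptions(precision=4,suppress=True)
ya=np.radians(6.76);R=np.array([[np.cos(ya),-np.sin(ya)],[np.sin(ya),np.cos(ya)]])
f=lambda t:R@[-200*np.cos(t)-10*np.sin(t),200*np.sin(t)-10*np.cos(t)]
for t in np.arange(0,.361,.03): print(round(t,2),(f(t)-f(0))/200,np.degrees(t))
E
```

```text
0.0 [0. 0.] 0.0
0.03 [-0.0046  0.0297] 1.7188733853924696
0.06 [-0.0083  0.0595] 3.437746770784939
0.09 [-0.011   0.0894] 5.156620156177409
0.12 [-0.0129  0.1194] 6.875493541569878
0.15 [-0.0139  0.1494] 8.594366926962348
0.18 [-0.014   0.1794] 10.313240312354818
0.21 [-0.0132  0.2095] 12.032113697747288
0.24 [-0.0115  0.2394] 13.750987083139757
0.27 [-0.0089  0.2694] 15.469860468532229
0.3 [-0.0054  0.2992] 17.188733853924695
0.33 [-0.001   0.3289] 18.907607239317166
0.36 [0.0043 0.3585] 20.626480624709636
```

{"name": "play_rows", "arguments": {
  "steps": [
    [[-0.005, 0.03, 0, 0, 0, -0.005], [-0.008, 0.06, 0, 0, 0, -0.01], [-0.011, 0.09, 0, 0, 0, -0.014], [-0.013, 0.12, 0, 0, 0, -0.019], [-0.014, 0.15, 0, 0, 0, -0.024]]
  ]
}}

```text
time: 8.92
position: [0.4563, 0.1589, 0.1306]
eef_rot: [179.5, 0.1, -2.1]
ft_force: [-3.8, -9.4, 7.7]
grip_width: 0.0135
```

{"name": "play_rows", "arguments": {
  "steps": [
    [[0, 0.03, 0, 0, 0, -0.005], [0.001, 0.06, 0, 0, 0, -0.01], [0.002, 0.09, 0, 0, 0, -0.014], [0.005, 0.12, 0, 0, 0, -0.019], [0.008, 0.15, 0, 0, 0, -0.024]]
  ]
}}

```text
time: 9.33
position: [0.4568, 0.1884, 0.1305]
eef_rot: [179.4, 0.1, -10.7]
ft_force: [-6.5, -11.1, 11.2]
grip_width: 0.0137
```

```bash
python3 - <<'E'
from workcell import r, imaging
import cv2,numpy as np
S=imaging.read_camera("side")["image"][160:280,190:310];T=imaging.read_camera("top")["image"][95:235,175:335]
cv2.imwrite("pics/v9.png",np.hstack([cv2.resize(T,(400,400)),cv2.resize(S,(400,400))]))
o=r.observe();print(o["position"],o["ft_force"],o["grip_width"],o["eef_rot"])
E
```

```text
[0.45704408 0.19054845 0.13055082] [-5.05120012 -7.51213182  9.20405856] 0.013421170702710403 [ 1.79579650e+02  1.03780576e-01 -1.05790240e+01]
```

View pics/v9.png

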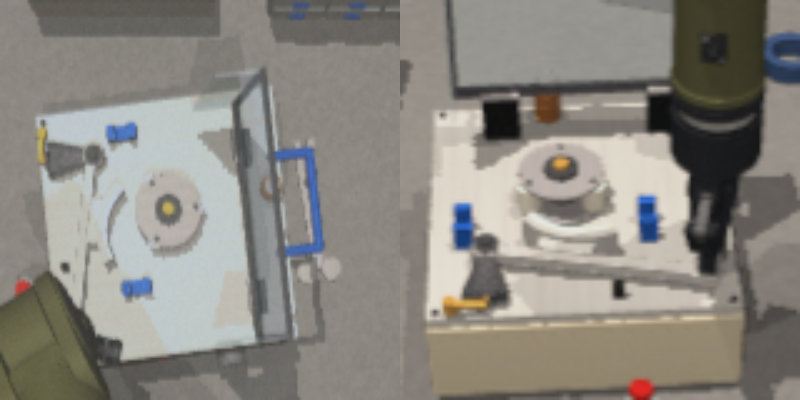

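{"name": "play_rows", "arguments": {
  "steps": [
    [[0.002, 0.015, 0, 0, 0, -0.003], [0.004, 0.03, 0, 0, 0, -0.005], [0.006, 0.045, 0.003, 0, 0, -0.007], [0.008, 0.055, 0.004, 0, 0, -0.009], [0.008, 0.055, 0.004, 0, 0, -0.009]]
  ]
}}

```text
time: 9.85
position: [0.4582, 0.1998, 0.1306]
eef_rot: [179.4, 0.1, -13.8]
ft_force: [-6.3, -11.6, 7.5]
grip_width: 0.0134
```

{"name": "play_rows", "arguments": {
  "steps": [
    [[0, 0, 0, 0, 0, 0], [0, 0, 0, 0, 0, 0], [0, 0, 0, 0, 0, 0]]
  ]
}}

```text
time: 10.1
position: [0.4581, 0.1995, 0.1306]
eef_rot: [179.4, 0.1, -13.8]
ft_force: [-5.1, -11.0, 6.8]
grip_width: 0.0137
```

```bash
python3 - <<'E'
from workcell import r, imaging
import cv2,numpy as np
S=imaging.read_camera("side")["image"][160:280,190:310];T=imaging.read_camera("top")["image"][95:235,175:335]
cv2.imwrite("pics/v10.png",np.hstack([cv2.resize(T,(400,400)),cv2.resize(S,(400,400))]))
o=r.observe();print(o["position"],o["ft_force"],o["grip_width"],o["eef_rot"])
E
```

```text
[0.45811554 0.19948001 0.13061558] [ -5.59951242 -10.32459068   6.28820271] 0.013861345252658277 [ 1.79405789e+02  1.40967980e-01 -1.38307093e+01]
```

View pics/v10.png

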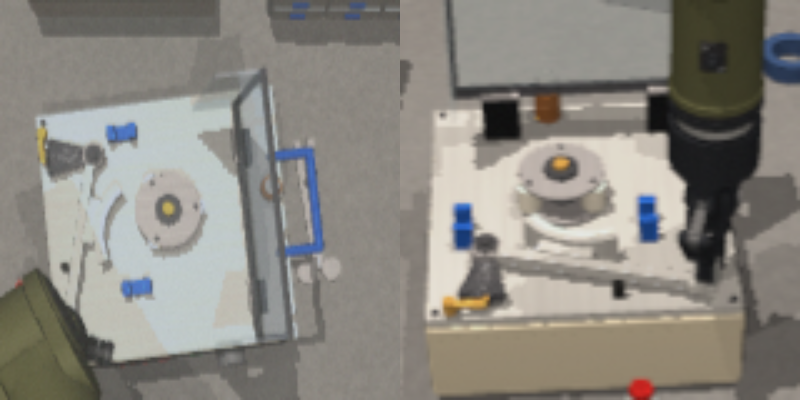

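{"name": "play_rows", "arguments": {
  "steps": [
    [[0.001, 0.007, 0, 0, 0, -0.001], [0.002, 0.016, 0, 0, 0, -0.002], [0.002, 0.016, 0, 0, 0, -0.002], [0.002, 0.016, 0, 0, 0, -0.002]]
  ]
}}

```text
time: 10.53
position: [0.4586, 0.2025, 0.1306]
eef_rot: [179.4, 0.1, -14.6]
ft_force: [-6.0, -12.6, 7.3]
grip_width: 0.0134
```

```bash
python3 - <<'E'
from workcell import r, imaging
import cv2,numpy as np,pickle
s=imaging.read_camera("side");t=imaging.read_camera("top");pickle.dump({"side":s,"top":t},open("c1.pkl","wb"))
cv2.imwrite("pics/v11.png",cv2.resize(s["image"][220:260,200:300],(800,320),interpolation=2))
cv2.imwrite("pics/v11t.png",cv2.resize(t["image"][120:240,170:270],(500,600),interpolation=2))
o=r.observe();print(o["position"],o["ft_force"],o["grip_width"],o["eef_rot"])
E
```

```text
[0.45857555 0.20248516 0.13059959] [ -5.90911059 -11.73574794   6.67960691] 0.013806381259985888 [ 1.79389123e+02  1.28142944e-01 -1.45601176e+01]
```

View pics/v11.png

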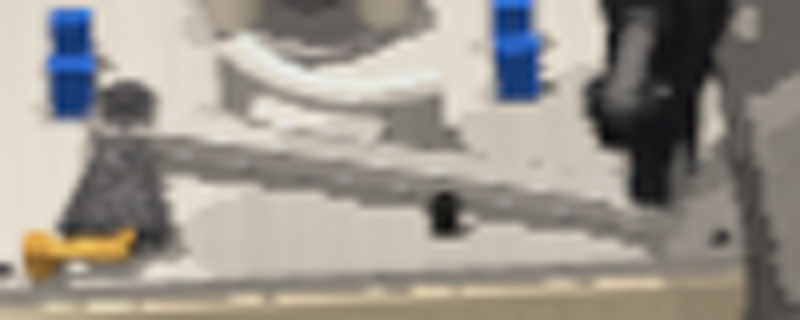

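View pics/v11t.png

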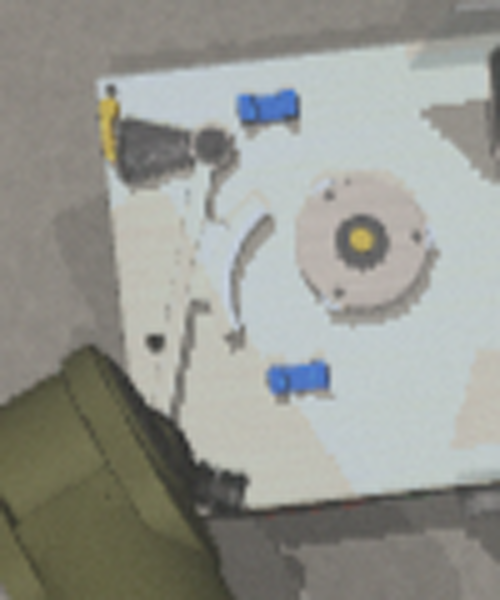

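```bash
python3 - <<'E'
import cv2
a=cv2.imread("pics/v7.png")[200:320,400:800];cv2.imwrite("pics/v7z.png",cv2.resize(a,(800,240),interpolation=2))
E
```

```text
(no output)
```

View pics/v7z.png

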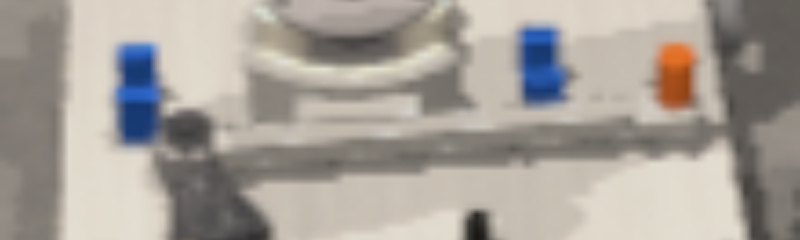

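```bash
python3 - <<'E'
from h import *
import pickle
S=pickle.load(open("c1.pkl","rb"))["side"]
f7=lambda x,y:(190+x/7.273,160+(200+y/2)/3.636); f11=lambda x,y:(200+x/8,220+y/8)
ang=lambda a,b,z:(lambda v:np.arctan2(v[1],-v[0]))(plane(S,b,z)-plane(S,a,z))
for z,r0,r1 in [(.127,((240,152),(700,122)),((170,140),(650,212))),(.115,((240,178),(720,145)),((175,170),(655,248)))]:
    a0=ang(f7(*r0[0]),f7(*r0[1]),z);a1=ang(f11(*r1[0]),f11(*r1[1]),z);print(a0,a1,a1-a0)
E
```

```text
-0.1474141654867417 0.16256025632230753 0.3099744218090492
-0.15188832040795358 0.17762450503071242 0.329512825438666
```

{"name": "play_rows", "arguments": {
  "steps": [
    [[0.001, 0.006, 0, 0, 0, -0.001], [0.002, 0.011, 0, 0, 0, -0.0015], [0.002, 0.011, 0, 0, 0, -0.0015], [0.002, 0.011, 0, 0, 0, -0.0015]]
  ]
}}

```text
time: 10.97
position: [0.4589, 0.2046, 0.1306]
eef_rot: [179.4, 0.1, -15.1]
ft_force: [-5.3, -11.3, 7.6]
grip_width: 0.0138
```

{"name": "play_rows", "arguments": {
  "steps": [
    [[0, 0, 0, 0, 0, 0], [0, 0, 0, 0, 0, 0], [0, 0, 0, 0, 0, 0], [0, 0, 0, 0, 0, 0]]
  ]
}}

```text
time: 11.3
position: [0.4589, 0.2046, 0.1306]
eef_rot: [179.4, 0.1, -15.1]
ft_force: [-5.8, -11.3, 7.7]
grip_width: 0.0136
```

```bash
python3 - <<'E'
from workcell import r, imaging
import cv2,numpy as np
s=imaging.read_camera("side")["image"];t=imaging.read_camera("top")["image"]
cv2.imwrite("pics/v12.png",np.hstack([t[90:330,90:350],s[130:370,130:340]]))
o=r.observe();print(o["position"],o["ft_force"],o["grip_width"],o["time"])
E
```

```text
[0.45891428 0.20454721 0.13062153] [ -6.09165775 -11.20131727   6.4295282 ] 0.013694410979451222 11.4
```

View pics/v12.png

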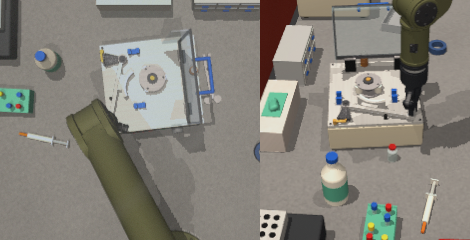

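```bash
python3 -c "
from workcell import r
print(r.finish_job())"
```

```text
the job is handed in; nothing more can be done
None
```

The cover is open and stays up by itself. The lever is pushed back past its second click and still gripped at the knob. I handed the job in at about 11.5 s of the 54 s allowed.

- **Cover:** I lifted it by the blue handle to about 1.69 rad, worked out from the gripper's position. After release, the later pictures showed it standing open.
- **Lever:** The gripper's position puts the knob 70 mm from rest, which is a track swing of about 0.35 rad. The second click is over by 0.31, and the hard stop is at 0.36. The force did not jump, so the lever is not jammed against the stop.
- **Where the checks disagreed:** Before the last 2 mm of push, the camera's view of the lever edge gave 0.31 to 0.33 rad, against 0.34 from the arm. The edges were read roughly, to about 0.02 rad, so I added that 2 mm for margin.
- **Push force:** The wrist sensor read about 13 N level, at the low end of the 13 to 16 N you gave. It also showed about 7 N upward at the knob, whose cause I did not look into.
- **Other items:** In the last pictures I saw nothing on the bench or pump that had moved. I did not measure their positions.

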